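# Read an inductor with meter tweezers

### The job

Draw the white meter tweezers up out of the tool stand by their blue finger pads and measure the square grey inductor on the clamped circuit board: squeeze the tweezers until the gap between their two gold pins matches the gap between the two gold pads either side of the inductor, and set one pin on each pad, pressing lightly so that both pins give part of the way on their springs. Keep the tweezers upright, squeezed and still for two seconds so the reading settles, and finish while still holding them there, pins on the pads. Leave everything else on the bench where it is.

Things in the scene. Friction and masses are not known exactly. Their poses are not given: they have to be found in the camera images.
- tweezers: White sprung meter tweezers, 108 mm long, about 51 g, upright, tips down in the stand's slot. Origin midway between the pin ends at rest; z up along the tweezers to the tail, arms at +y (left) and -y (right), closing along y. The tail is a meter housing, 22 mm in x, 14 in y, z 86 to 108. Squeeze by the blue finger pads on the arms' outer faces, centred at z 63.
- left_pin: Left gold contact pin, 2.5 mm thick with a round end, sprung: it slides up into its arm by up to 3 mm, at 0.6 N per mm. Origin at its lower end; z along the pin, upward.
- right_pin: Right gold contact pin, same as the left one.
- left_jaw (a joint): Closing angle of the left arm (hinge at z 100, y 4 mm of the tweezers), rad: 0 open, 0.06 at a 17 mm pin gap, 0.125 shut; pin gap in mm = 29 - 200 x angle. Blue flat finger pad on its outer face: z 52 to 74 mm, 16 mm wide in x. The outer pad faces are 28.5 mm apart untouched and 24 mm apart, parallel, at a 17 mm pin gap. The shell below rests on the stand at z 38.
- right_jaw (a joint): Closing angle of the right arm (-y), rad: coupled to the left one, both close equally. The spring (3.6 N m/rad in each arm) presses about 6 N on each finger at a 17 mm pin gap; 1 mm less across the finger pads closes the pins by about 2.7 mm.
- left_tip (a point): Lower end of the left gold pin.
- right_tip (a point): Lower end of the right gold pin.
- stand: Fixed grey tool block on a black foot, 110 (x) x 80 (y) x 55 mm high; origin centre of its underside, z up. The tweezers' slot is in the middle of its top, 11 mm in x, 41 in y, 44 deep, a yellow line on either side of it. A screwdriver stands at x -40, y 20 and a brush at x 40, y -20, tops about 110 mm above the bench.
- clamp: Fixed blue board clamp on a red pad (130 in x, 150 in y mm); origin centre of the underside, z up. Holds a green board, 64 (x) x 84 (y), top face at z 22.6, between two blue jaws at y +-47 that rise to z 25. The inductor: a grey block 10 x 10 x 5 high at x -8, y 4, in a white printed outline. Other parts are at most 3.5 high.
- pad_left (a point): Centre of the gold pad at the +y side of the inductor, on the board's top face. Pad 9 mm in x, 6 mm in y (axes as the clamp).
- pad_right (a point): Centre of the gold pad at the -y side of the inductor, 17 mm from the other one.
- flux_jar: Bystander: amber jar, 38 mm across, 30 mm high; origin under its centre.
- solder_reel: Bystander: orange solder reel, 52 mm across, 30 mm high; origin under its centre.
- phone: Bystander: black phone lying flat, 72 x 148 x 8 mm; origin under its centre.
- cleaner: Bystander: white bottle with blue cap, 58 mm across, 105 mm high; origin under its centre.
- plain_tweezers: Bystander: dark plain tweezers lying on the bench, 122 mm long along their x, 6 mm high; origin under the middle.
- driver: Bystander: red precision screwdriver, 9 mm thick and 100 mm long, upright in the stand; origin at its lower end.
- brush: Bystander: black brush, 8 mm thick and 98 mm long, upright in the stand; origin at its lower end.
There are look-alikes about, which are no part of the job. Leave any orange, pink or turquoise look-alike of the tweezers alone.

How it is judged:
On the way, in this order (a step that is already met when the one before it is completed fails the run):
1. the tweezers are drawn out of the stand, held by the fingers (contact force between the fingers and tweezers above 1 N and height (world z) of each of left_tip, right_tip above 0.065 m), for 0.2 s.
2. one pin on each gold pad, lightly pressed, upright and still, for two seconds ((((x of left_tip in the frame of pad_left between -0.0045 and 0.0045 m and y of left_tip in the frame of pad_left between -0.003 and 0.003 m) and (x of right_tip in the frame of pad_right between -0.0045 and 0.0045 m and y of right_tip in the frame of pad_right between -0.003 and 0.003 m)) or ((x of left_tip in the frame of pad_right between -0.0045 and 0.0045 m and y of left_tip in the frame of pad_right between -0.003 and 0.003 m) and (x of right_tip in the frame of pad_left between -0.0045 and 0.0045 m and y of right_tip in the frame of pad_left between -0.003 and 0.003 m))) and contact force between left_pin and clamp between 0.2 and 3 N and contact force between right_pin and clamp between 0.2 and 3 N and contact force between the fingers and tweezers above 1 N and linear speed of tweezers below 0.01 m/s and velocity of joint left_jaw between -0.02 and 0.02 rad/s and angle between tweezers's own z axis and vertical below 0.3 rad), for 2 s.
At the end, for the whole second after the job is handed in: Tweezers still gripped (over 1 N) and within 0.3 rad of upright; each gold pin's end over its own gold pad (3 mm along the line of the pads, 4.5 mm across), pressing on the board with 0.2 to 3 N; slower than 10 mm/s, arms slower than 0.02 rad/s. Either pin on either pad (all of step 2); the arm keeps its last pose, push and grip.
It fails at once if the tweezers are pressed hard on the board or clamp (over 20 N) (contact force between tweezers and clamp above 20 N).
It fails at once if a bystander on the bench or in the stand is moved by more than 30 mm (distance of any of flux_jar, solder_reel, phone, cleaner, plain_tweezers, driver, brush from where it was at the start of the episode above 0.03 m).
It also fails if it takes over 48 s, if anything falls off the work surface, if the arm or the gripper's body presses on something with over 40 N, if the wrist force passes 120 N, or if a joint passes its speed limit or range.

### The arm

A 6-joint arm with a two-finger parallel gripper is mounted at the origin on the work surface. World frame = base frame: x ahead of the robot, y to its left, z up, the work surface at z = 0. Lengths are in m, angles in rad, forces in N, time in s.
With the tool pointing down it reaches from about 0.3 to 0.775 m from the base axis. Payload 14.6 kg.
Tool frame: the origin (TCP) lies midway between the tips of the shut fingers; the grasp point (between the pads) lies 19 mm behind it (env.grasp_offset is the distance from the TCP to the grasp point, in m); z points along the fingers, y is the line along which they close (so a half turn about z gives the same grasp; the last joint's range is limited). The gripper opens to 85 mm and grips with 20 to 120 N. Pads are 22 mm wide; open, the fingers measure 114 mm over their backs; the gripper's body (76 mm by 85 mm) begins 54 mm behind the grasp point. The pads swing forward as they close: fully open they stand 13 mm farther back than shut.
Start: joints at [-1.411, 0.3, 1.521, -0, 1.321, -0.067], TCP at [0.124, -0.536, 0.231] pointing down, gripper open.
Joint ranges: [-3.03, 3.03], [-0.79, 2.21], [0.23, 2.52], [-1.04, 4.18], [0, 3.07], [-2.55, 2.55]. Speed limits (rad/s): [2.22, 2.22, 2.57, 3.14, 3.14, 3.14].

### API

Orientations are given as a rotation vector (axis times angle).
In Python, from cell import env gives the robot as it stands.
- The arm moves only by the tool drive_tool, never from a script. Its argument "motion" is a list of rows, each a list of 2 entries, a list of its own where there are three numbers: the shift along the tool's x, y, z in cm, then the turn, a rotation vector about the tool's x, y, z in degrees. In form: [[[x, y, z], [rx, ry, rz]], ...]. A call has 1 to 20 rows; each row shifts and turns the commanded pose from where the row before left it, along the tool's axes as they then stand; what a row does not reach is not made up. A row lasts 1/10 s, in which the tool goes at most 50 mm and 8.59 degrees, less where a joint would pass 70% of its speed; a pose out of reach is approached as far as the arm can. A call with a gripper value outside its range is refused whole. "hand" is the closure in counts, from 0 (fully open) to 255 (shut), set as the call begins (left out, the last holds). The fingers move at their own pace and stop on an object; "force" is the grip in N (left out, the last holds). Time passes only in rows, so rows that do not move let the fingers close. It gives the time, the measured TCP pose, the force, the opening and the grip force at its end, in the units of the state.
- env.get_obs(): the state, without advancing time (a new reading comes with each control period).
- env.capture(name): name is "side" or "top" or "wrist"; returns (picture, depth): 384x512x3 uint8, red, green, blue; 384x512 float32, m along the optical axis (not along the pixel's ray), 0 where there is no reading.
- env.calibration(name): a dict with "fx", "fy", "cx", "cy" (pixels), "origin" and "rotation" of the camera in the world; the wrist camera has in their place "hand_eye" (4x4, takes a point from camera to tool coordinates, whose origin is the TCP and whose axes are the flange's). Camera axes: x right, y down, z forward; pixel columns grow to the right and rows downward; lengths in m; the calibration is good to about 2 mm. A picture is of the moment at which its call begins: read the wrist's pose just before it. calibration takes no time and is no camera call.
- env.finish_job(): hands the job in; it is judged then, once.
The state is a dict: "clock": time; "q": joint angles; "joint_vel": joint speeds; "tau": joint torques, N m; "position": TCP position; "ee_rot": TCP orientation; "ft_force": force on the tool from outside, world axes, zero at the start; "ft_torque": the same for the moment, N m; "gripper_width": finger opening in m; "finger_force": force on a finger pad.
Only numpy, scipy, OpenCV 4.12 (cv2) and the standard library are available. Lean on these libraries where they do the work, as an engineer would, in place of code of your own. Each camera call takes 0.05 s, during which the arm holds its last target. There are 200 camera calls.

## Working session

There is one attempt and no reset: what is moved stays moved. The work goes in short steps, Python scripts to look and compute and a tool call to move; the robot and the scene stay as the last step left them, time stands still between calls to the robot, and variables do not carry over. Pictures are saved under pics/ and viewed, at most 10 in all, crops included, and the job is handed in when it is done.

Besides the shell and the picture viewer there is one more tool, called after "Emit:" in YAML: its name, and indented under it one key for each argument. drive_tool: Moves the arm, as the interface text tells. Its arguments: {"type":"object","properties":{"motion":{"type":"array"},"hand":{"type":"number"},"force":{"type":"number"}},"required":["motion"]}

```bash
mkdir -p pics; ls; cat > h.py <<'E'
import numpy as np, cv2
from scipy.spatial.transform import Rotation as R
from cell import env
def snap(name):
    o=env.get_obs(); im,d=env.capture(name); c=env.calibration(name)
    if name=='wrist':
        T=np.eye(4);T[:3,:3]=R.from_rotvec(o['ee_rot']).as_matrix();T[:3,3]=o['position']
        W=T@np.array(c['hand_eye'])
    else:
        W=np.eye(4);W[:3,:3]=c['rotation'];W[:3,3]=c['origin']
    K=(c['fx'],c['fy'],c['cx'],c['cy'])
    return im,d,K,W
def ray(K,W,u,v):
    r=np.array([(u-K[2])/K[0],(v-K[3])/K[1],1.]); return W[:3,3],W[:3,:3]@r
def onplane(K,W,u,v,z):
    o,r=ray(K,W,u,v); return o+r*(z-o[2])/r[2]
def pt(K,W,u,v,d):
    o,r=ray(K,W,u,v); return o+r*d
def proj(K,W,p):
    q=np.linalg.inv(W)@np.append(p,1); return K[0]*q[0]/q[2]+K[2],K[1]*q[1]/q[2]+K[3]
def save(n,im): cv2.imwrite('pics/'+n+'.png',im[:,:,::-1])
E
python3 - <<'E'
from h import *
ims=[]
for n in('top','side'):
    im,d,K,W=snap(n); np.savez(n+'.npz',im=im,d=d,K=K,W=W); save(n,im); print(n,K,W.round(3).tolist())
o=env.get_obs();print(o['clock'],o['ft_force'],o['gripper_width'],o['ee_rot'],env.grasp_offset)
E
```

```text
pics
top (485.3871221903776, 485.3871221903776, 254.30801181040394, 191.26821273800326) [[-2.177, 2.182, -0.12, 0.522], [-2.177, 2.182, -0.12, -0.003], [-2.177, 2.182, -0.12, 1.009], [0.0, 0.0, 0.0, 1.0]]
side (367.35098784778074, 367.35098784778074, 255.23081287221206, 192.96325534447647) [[-2.137, 0.868, -0.406, 0.25], [-2.137, 0.868, -0.406, -0.363], [-2.137, 0.868, -0.406, 0.537], [0.0, 0.0, 0.0, 1.0]]
0.1 [0.19696973 0.19290616 0.28251017] 0.08517513581596046 [-3.12038967e+00 -3.55329490e-01  5.37064812e-05] 0.0187
```

View pics/top.png

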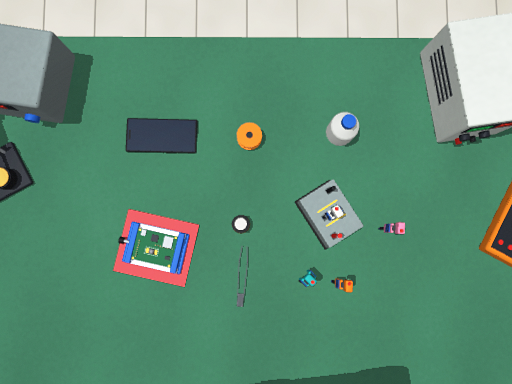

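View pics/side.png

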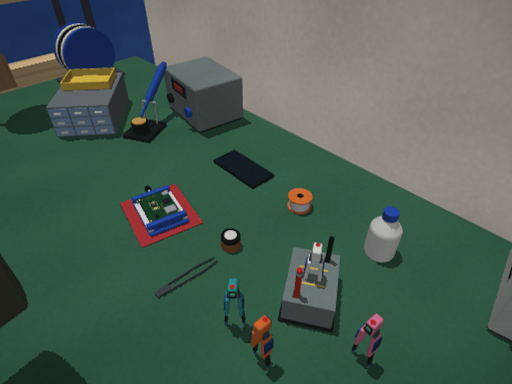

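```bash
sed -i "s/W\[:3,:3\]=c\['rotation'\]/W[:3,:3]=R.from_rotvec(c['rotation']).as_matrix() if np.size(c['rotation'])==3 else c['rotation']/" h.py
python3 - <<'E'
from h import *
im,d,K,W=snap('top'); np.savez('top.npz',im=im,d=d,K=K,W=W)
im2,d2,K2,W2=snap('side'); np.savez('side.npz',im=im2,d=d2,K=K2,W=W2)
a=cv2.resize(im[170:260,285:375],(400,400),interpolation=cv2.INTER_CUBIC)
b=cv2.resize(im[200:295,105:205],(400,400),interpolation=cv2.INTER_CUBIC)
c=cv2.resize(im2[225:325,280:350],(280,400),interpolation=cv2.INTER_CUBIC)
save('crop1',np.hstack([a,b])[:, :800])
print('depths',d[214,330],d[200,320],W[:3,3],W[:3,:3].round(3))
for n,u,v in[('tail',335,212),('stand',315,208),('driver',337,235),('brush',332,190)]: print(n,pt(K,W,u,v,d[v,u]).round(3))
for n,u,v in[('tailside',318,250),('driverside',299,272),('brushside',331,240)]: print(n,pt(K2,W2,u,v,d2[v,u]).round(3))
# yellow lines, hsv
h=cv2.cvtColor(im,cv2.COLOR_RGB2HSV)
y=cv2.inRange(h,(22,100,120),(35,255,255)); y[:, :290]=0;y[:,375:]=0;y[:170]=0;y[260:]=0
n,l,s,ce=cv2.connectedComponentsWithStats(y)
for i in range(1,n):
    if s[i,4]>8: 
        v,u=np.where(l==i); P=np.array([onplane(K,W,a,b,.055)[:2] for a,b in zip(u,v)])
        w,e=np.linalg.eigh(np.cov(P.T)); print('yel',s[i],P.mean(0).round(4),np.degrees(np.arctan2(e[1,1],e[0,1])))
r=cv2.inRange(h,(0,120,120),(8,255,255))|cv2.inRange(h,(172,120,120),(180,255,255)); r[:,210:]=0;r[:190]=0;r[:,:100]=0
cs=max(cv2.findContours(r,0,2)[0],key=cv2.contourArea); rr=cv2.boxPoints(cv2.minAreaRect(cs))
print('red pad',np.array([onplane(K,W,a,b,.003) for a,b in rr]).round(4).tolist())
E
```

```text
depths 0.9132224 0.96028936 [ 0.52199681 -0.00335993  1.00851247] [[-0.003 -0.995  0.095]
 [-1.     0.001 -0.015]
 [ 0.015 -0.095 -0.995]]
tail [ 0.568 -0.164  0.126]
stand [ 0.579 -0.137  0.055]
driver [ 0.526 -0.169  0.112]
brush [ 0.611 -0.163  0.101]
tailside [ 0.567 -0.172  0.124]
driverside [ 0.523 -0.174  0.114]
brushside [ 0.613 -0.164  0.104]
yel [317 200  20  13  36] [ 0.5836 -0.1601] 122.00814912560108
yel [326 214  20  13  35] [ 0.5557 -0.1759] 121.32841199863925
red pad [[0.4557, 0.2708, 0.003], [0.5835, 0.2447, 0.003], [0.5495, 0.0964, 0.003], [0.4222, 0.1243, 0.003]]
```

View pics/crop1.png

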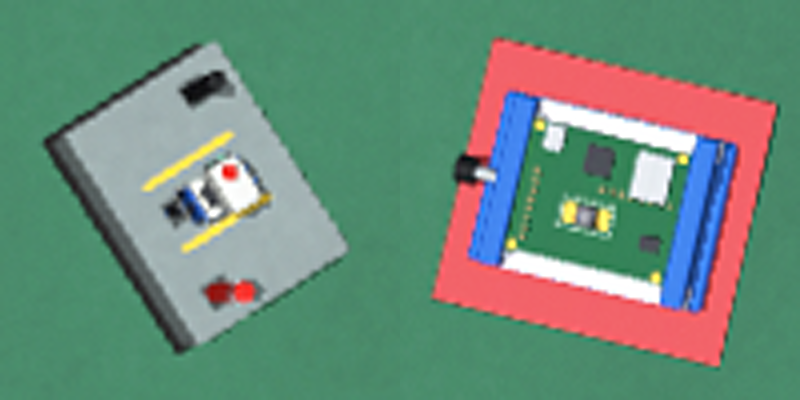

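The white tweezers in the stand are at top pixel (333,213), between the yellow lines. The look-alikes are pink at (393,229), turquoise at (310,277) and orange at (344,285). The crop confirms the white ones. The inductor is at about (151,251) in the top view, with its gold pads to the left and right.

```bash
cat >> h.py <<'E'
def plan(p,yaw):
    "shift in tool axes (cm) and turn about tool z (deg), tool y to lie at yaw deg mod 180"
    o=env.get_obs(); M=R.from_rotvec(o['ee_rot']).as_matrix()
    s=M.T@(np.array(p)-o['position'])*100
    cur=np.degrees(np.arctan2(M[1,1],M[0,1])); t=-(yaw-cur); t=(t+90)%180-90
    print('clock',round(o['clock'],2),'pos',o['position'].round(4),'tool y at',round(cur,2),'tilt x,y',M[:2,2].round(4),'shift cm',s.round(2),'turn z',round(t,2),'q6',o['q'][5].round(2))
E
python3 -c "
from h import *
plan([.5697,-.168,.22],121.7)"
```

```text
clock 0.2 pos [ 0.1236 -0.5358  0.231 ] tool y at -77.01 tilt x,y [-0.0001  0.0007] shift cm [ 51.73 -25.81   1.12] turn z -18.71 q6 -0.07
```

Emit:
drive_tool:
  motion:
    - [[2.59,-1.29,0.05],[0,0,0]]
    - [[2.59,-1.29,0.05],[0,0,0]]
    - [[2.59,-1.29,0.05],[0,0,0]]
    - [[2.59,-1.29,0.05],[0,0,0]]
    - [[2.59,-1.29,0.05],[0,0,0]]
    - [[2.59,-1.29,0.05],[0,0,0]]
    - [[2.59,-1.29,0.05],[0,0,0]]
    - [[2.59,-1.29,0.05],[0,0,0]]
    - [[2.59,-1.29,0.05],[0,0,0]]
    - [[2.59,-1.29,0.05],[0,0,0]]
    - [[2.59,-1.29,0.05],[0,0,0]]
    - [[2.59,-1.29,0.05],[0,0,0]]
    - [[2.59,-1.29,0.05],[0,0,0]]
    - [[2.59,-1.29,0.05],[0,0,0]]
    - [[2.59,-1.29,0.05],[0,0,0]]
    - [[2.59,-1.29,0.05],[0,0,0]]
    - [[2.59,-1.29,0.05],[0,0,0]]
    - [[2.59,-1.29,0.05],[0,0,0]]
    - [[2.59,-1.29,0.05],[0,0,0]]
    - [[2.59,-1.29,0.05],[0,0,0]]

```text
clock: 2.2
position: [0.5712, -0.1671, 0.2211]
ee_rot: [-3.121, -0.356, 0.0]
ft_force: [-0.1, 0.2, -0.6]
gripper_width: 0.0853
finger_force: 0.0
```

Emit:
drive_tool:
  motion:
    - [[0,0,0],[0,0,-4.7]]
    - [[0,0,0],[0,0,-4.7]]
    - [[0,0,0],[0,0,-4.7]]
    - [[0,0,0],[0,0,-4.6]]
    - [[0,0,0],[0,0,0]]
    - [[0,0,0],[0,0,0]]

```text
clock: 2.8
position: [0.5704, -0.168, 0.2212]
ee_rot: [-3.023, -0.854, 0.0]
ft_force: [1.1, 0.0, -0.7]
gripper_width: 0.0853
finger_force: 0.0
```

```bash
python3 - <<'E'
from h import *
plan([.5697,-.168,.22],121.7)
im,d,K,W=snap('wrist'); np.savez('w1.npz',im=im,d=d,K=K,W=W); save('w1',im)
print(K,W.round(3).tolist())
for n,p in [('slot',[.5697,-.168,.055]),('tail',[.5697,-.168,.125])]: print(n,proj(K,W,p))
h=cv2.cvtColor(im,cv2.COLOR_RGB2HSV)
y=cv2.inRange(h,(22,100,120),(35,255,255))
n,l,s,ce=cv2.connectedComponentsWithStats(y)
for i in range(1,n):
    if s[i,4]>40:
        v,u=np.where(l==i); P=np.array([onplane(K,W,a,b,.055)[:2] for a,b in zip(u,v)])
        w,e=np.linalg.eigh(np.cov(P.T)); print('yel',s[i],P.mean(0).round(4),np.degrees(np.arctan2(e[1,1],e[0,1])),d[l==i].mean())
E
```

```text
clock 2.8 pos [ 0.5704 -0.168   0.2212] tool y at -58.45 tilt x,y [-0.0002  0.0001] shift cm [-0.05 -0.04  0.12] turn z -0.15 q6 0.67
(308.9192524489152, 308.9192524489152, 254.2498513950922, 189.72337608477514) [[0.523, -0.812, -0.259, 0.636], [-0.852, -0.498, -0.159, -0.129], [0.0, 0.304, -0.953, 0.363], [0.0, 0.0, 0.0, 1.0]]
slot (np.float64(253.17951583222913), np.float64(169.88270453211211))
tail (np.float64(252.89710291996425), np.float64(190.86807388411293))
yel [232 153  46   4 160] [ 0.5835 -0.1595] 122.49888515045267 0.30849352
```

View pics/w1.png

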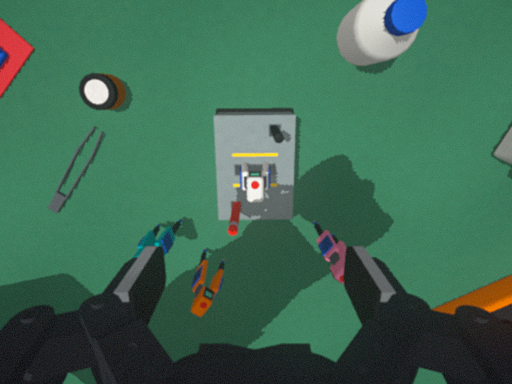

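```bash
python3 - <<'E'
from h import *
for n,box in(('w1',(235,165,280,205)),('top',(318,195,350,225))):
    z=np.load(n+'.npz'); im,d,K,W=[z[k] for k in('im','d','K','W')]
    v,u=np.mgrid[:384,:512]
    o,_=ray(K,W,0,0); r=np.stack([(u-K[2])/K[0],(v-K[3])/K[1],np.ones(u.shape)],-1)@W[:3,:3].T
    P=o+r*d[...,None]
    m=np.zeros(u.shape,bool); m[box[1]:box[3],box[0]:box[2]]=1
    m&=(P[...,2]>.118)&(P[...,2]<.14)&(np.hypot(P[...,0]-.57,P[...,1]+.168)<.022)
    Q=P[m]; c=Q[:,:2].mean(0); (cx,cy),(a,b),th=cv2.minAreaRect(Q[:,:2].astype(np.float32)*1000)
    print(n,m.sum(),c.round(4),'rect',cx,cy,a,b,th,'z',np.median(Q[:,2]),Q[:,2].max(),'px',u[m].mean(),v[m].mean())
    # blue pads
    h=cv2.cvtColor(im,cv2.COLOR_RGB2HSV); bm=(cv2.inRange(h,(105,120,60),(130,255,255))>0); b2=np.zeros_like(bm); b2[box[1]-10:box[3],box[0]-8:box[2]+8]=1
    bm&=b2; k,l,s,ce=cv2.connectedComponentsWithStats(bm.astype(np.uint8))
    for i in range(1,k):
        if s[i,4]>5: q=P[l==i]; print(' blue',s[i],q.mean(0).round(4))
E
```

```text
w1 448 [ 0.5724 -0.1683] rect 572.1312255859375 -168.57064819335938 22.75232696533203 13.252495765686035 31.363412857055664 z 0.12416761711428154 0.12634744106968399 px 254.97098214285714 187.85267857142858
 blue [240 171   2  17  25] [ 0.5664 -0.1571  0.1013]
 blue [269 170   2  14  15] [ 0.58   -0.1789  0.0909]
top 98 [ 0.5697 -0.1682] rect 570.0187377929688 -168.34129333496094 23.04471778869629 14.238627433776855 33.13182067871094 z 0.12407091682319604 0.12885818265810622 px 337.31632653061223 210.9795918367347
 blue [326 213   5   7  17] [ 0.5626 -0.1571  0.0866]
```

```bash
python3 -c "
from h import *
plan([.571,-.1684,.06],122)"
```

```text
clock 2.85 pos [ 0.5704 -0.1681  0.2212] tool y at -58.44 tilt x,y [-0.0001  0.    ] shift cm [ 0.04  0.06 16.12] turn z -0.44 q6 0.67
```

Emit:
drive_tool:
  motion:
    - [[0.04,0.06,1.5],[0,0,-0.4]]
    - [[0,0,1.5],[0,0,0]]
    - [[0,0,1.5],[0,0,0]]
    - [[0,0,1.5],[0,0,0]]
    - [[0,0,1.5],[0,0,0]]
    - [[0,0,1.5],[0,0,0]]
    - [[0,0,1.5],[0,0,0]]
    - [[0,0,1.5],[0,0,0]]
    - [[0,0,1.5],[0,0,0]]
    - [[0,0,1.5],[0,0,0]]
    - [[0,0,0.6],[0,0,0]]
    - [[0,0,0.5],[0,0,0]]
    - [[0,0,0],[0,0,0]]
    - [[0,0,0],[0,0,0]]
  hand: 80
  force: 20

```text
clock: 4.25
position: [0.5713, -0.1684, 0.0608]
ee_rot: [3.019, 0.868, 0.001]
ft_force: [0.6, -0.0, 0.6]
gripper_width: 0.0586
finger_force: 0.0
```

Emit:
drive_tool:
  motion:
    - [[0,0,0],[0,0,0]]
    - [[0,0,0],[0,0,0]]
    - [[0,0,0],[0,0,0]]
    - [[0,0,0],[0,0,0]]
    - [[0,0,0],[0,0,0]]
    - [[0,0,0],[0,0,0]]
  hand: 160

```text
clock: 4.85
position: [0.5711, -0.1683, 0.0603]
ee_rot: [3.019, 0.868, 0.0]
ft_force: [1.0, 0.3, 0.3]
gripper_width: 0.032
finger_force: 0.0
```

Emit:
drive_tool:
  motion:
    - [[0,0,0],[0,0,0]]
    - [[0,0,0],[0,0,0]]
    - [[0,0,0],[0,0,0]]
    - [[0,0,0],[0,0,0]]
    - [[0,0,0],[0,0,0]]
    - [[0,0,0],[0,0,0]]
  hand: 184

```text
clock: 5.45
position: [0.5711, -0.1683, 0.0603]
ee_rot: [-3.019, -0.868, -0.0]
ft_force: [-1.1, 0.7, 2.0]
gripper_width: 0.0237
finger_force: 6.6
```

Emit:
drive_tool:
  motion:
    - [[0,0,-0.3],[0,0,0]]
    - [[0,0,-0.5],[0,0,0]]
    - [[0,0,-0.8],[0,0,0]]
    - [[0,0,-1],[0,0,0]]
    - [[0,0,-1],[0,0,0]]
    - [[0,0,-1],[0,0,0]]
    - [[0,0,-1],[0,0,0]]
    - [[0,0,-1],[0,0,0]]
    - [[0,0,-1],[0,0,0]]
    - [[0,0,-1],[0,0,0]]
    - [[0,0,-1],[0,0,0]]
    - [[0,0,-1],[0,0,0]]
    - [[0,0,0],[0,0,0]]
    - [[0,0,0],[0,0,0]]
    - [[0,0,0],[0,0,0]]

```text
clock: 6.95
position: [0.5708, -0.1683, 0.1657]
ee_rot: [-3.019, -0.868, 0.001]
ft_force: [0.3, 0.2, -0.5]
gripper_width: 0.024
finger_force: 5.9
```

```bash
python3 - <<'E'
from h import *
plan([.497,.189,.17],77.1)
im,d,K,W=snap('wrist'); im2,d2,K2,W2=snap('side')
np.savez('w2.npz',im=im,d=d,K=K,W=W);np.savez('s2.npz',im=im2,d=d2,K=K2,W=W2)
u,v=map(int,proj(K2,W2,[.571,-.168,.12])); print(u,v)
a=im2[max(v-60,0):v+60,u-50:u+50]
a=cv2.resize(a,(320,384),interpolation=cv2.INTER_CUBIC)
save('w2',np.hstack([im[:,112:400],a]))
E
```

```text
clock 6.95 pos [ 0.5708 -0.1683  0.1657] tool y at -57.91 tilt x,y [-0.0009  0.0003] shift cm [ 12.73 -34.19  -0.41] turn z 44.99 q6 0.66
317 249
```

View pics/w2.png

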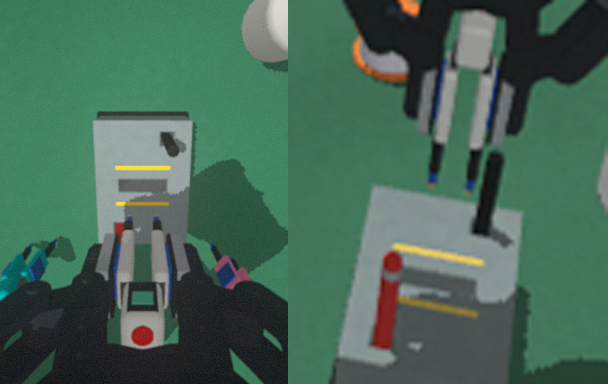

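The tweezers are out of the stand and held upright, with both pins visible. Next I carry them over to the board.

Emit:
drive_tool:
  motion:
    - [[0.3,-0.9,0],[0,0,0]]
    - [[0.6,-1.6,0],[0,0,0]]
    - [[0.7,-1.9,0],[0,0,0]]
    - [[0.7,-1.9,0],[0,0,0]]
    - [[0.7,-1.9,0],[0,0,0]]
    - [[0.7,-1.9,0],[0,0,0]]
    - [[0.7,-1.9,0],[0,0,0]]
    - [[0.7,-1.9,0],[0,0,0]]
    - [[0.7,-1.9,0],[0,0,0]]
    - [[0.7,-1.9,0],[0,0,0]]
    - [[0.7,-1.9,0],[0,0,0]]
    - [[0.7,-1.9,0],[0,0,0]]
    - [[0.7,-1.9,0],[0,0,0]]
    - [[0.7,-1.9,0],[0,0,0]]
    - [[0.7,-1.9,0],[0,0,0]]
    - [[0.7,-1.9,0],[0,0,0]]
    - [[0.7,-1.8,0],[0,0,0]]
    - [[0.7,-1.8,0],[0,0,0]]
    - [[0.6,-1.6,0],[0,0,0]]
    - [[0.3,-0.9,0],[0,0,0]]

```text
clock: 9.05
position: [0.493, 0.2007, 0.1663]
ee_rot: [-3.018, -0.871, 0.0]
ft_force: [0.1, 0.5, -0.7]
gripper_width: 0.0239
finger_force: 5.9
```

Emit:
drive_tool:
  motion:
    - [[0,0,0],[0,0,5]]
    - [[0,0,0],[0,0,5]]
    - [[0,0,0],[0,0,5]]
    - [[0,0,0],[0,0,5]]
    - [[0,0,0],[0,0,5]]
    - [[0,0,0],[0,0,5]]
    - [[0,0,0],[0,0,5]]
    - [[0,0,0],[0,0,5]]
    - [[0,0,0],[0,0,5]]
    - [[0,0,0],[0,0,0]]
    - [[0,0,0],[0,0,0]]
    - [[0,0,0],[0,0,0]]

```text
clock: 10.25
position: [0.494, 0.199, 0.1663]
ee_rot: [3.122, -0.35, -0.0]
ft_force: [-0.4, -0.4, -0.0]
gripper_width: 0.0237
finger_force: 5.9
```

```bash
python3 - <<'E'
from h import *
plan([.497,.189,.11],77.1)
o=env.get_obs(); y=R.from_rotvec(o['ee_rot']).as_matrix()[:,1]; c=o['position']-[0,0,.0433]
im,d,K,W=snap('wrist'); im2,d2,K2,W2=snap('side')
np.savez('w3.npz',im=im,d=d,K=K,W=W);np.savez('s3.npz',im=im2,d=d2,K=K2,W=W2)
for s in(1,-1):
    print('tip',s,np.round(proj(K,W,c+s*.0085*y)),np.round(proj(K2,W2,c+s*.0085*y)))
ind=np.array([.4961,.1897,.0226]); print('ind',np.round(proj(K,W,ind)),np.round(proj(K2,W2,ind)))
u,v=map(int,proj(K,W,[.496,.19,.06])); u2,v2=map(int,proj(K2,W2,[.496,.19,.06]))
print(u,v,u2,v2)
a=cv2.resize(im[v-60:v+60,u-60:u+60],(400,400),interpolation=cv2.INTER_CUBIC)
b=cv2.resize(im2[v2-50:v2+50,u2-50:u2+50],(400,400),interpolation=cv2.INTER_CUBIC)
save('w3',np.hstack([a,b]))
E
```

```text
clock 10.25 pos [0.494  0.199  0.1663] tool y at -102.78 tilt x,y [-0.0001  0.    ] shift cm [0.52 0.91 5.63] turn z 0.12 q6 2.11
tip 1 [265. 216.] [143. 167.]
tip -1 [239. 216.] [140. 162.]
ind [262. 172.] [154. 205.]
262 183 150 191
```

View pics/w3.png

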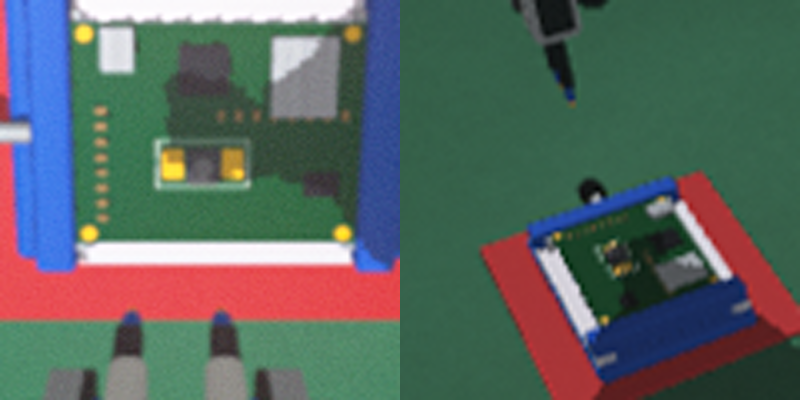

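```bash
python3 - <<'E'
from h import *
z=np.load('w3.npz'); im,d,K,W=[z[k] for k in('im','d','K','W')]
h=cv2.cvtColor(im,cv2.COLOR_RGB2HSV)
m=cv2.inRange(h,(18,120,100),(35,255,255)); m[:, :246]=0;m[:,280:]=0;m[:164]=0;m[182:]=0
k,l,s,ce=cv2.connectedComponentsWithStats(m)
P=[]
for i in range(1,k):
    if s[i,4]>8:
        p=onplane(K,W,*ce[i],.0226); P.append(p); print('gold',s[i],ce[i].round(2),p.round(4),'depth z',pt(K,W,*ce[i],np.median(d[l==i]))[2].round(4))
if len(P)==2:
    e=P[0]-P[1]; print('mid',((P[0]+P[1])/2).round(4),'gap',np.hypot(*e[:2]),'ang',np.degrees(np.arctan2(e[1],e[0])))
# blue collars at tips
b=cv2.inRange(h,(105,120,40),(130,255,255)); b[:,:232]=0;b[:,278:]=0;b[:210]=0;b[224:]=0
k,l,s,ce=cv2.connectedComponentsWithStats(b)
for i in range(1,k):
    if s[i,4]>3: print('collar',s[i],ce[i].round(2))
print(h[208:222,268].tolist())
# side view triangulation of inductor height
z=np.load('s3.npz'); im2,d2,K2,W2=[z[k] for k in('im','d','K','W')]
for p in P: print('side proj',np.round(proj(K2,W2,p),1))
h2=cv2.cvtColor(im2,cv2.COLOR_RGB2HSV); g=cv2.inRange(h2,(15,100,90),(35,255,255)); g[:197]=0;g[213:]=0;g[:,:148]=0;g[:,160:]=0
k,l,s,ce=cv2.connectedComponentsWithStats(g)
for i in range(1,k): print('side gold',s[i],ce[i].round(1),[pt(K2,W2,*ce[i],np.median(d2[l==i])).round(4)])
E
```

```text
gold [268 167   7  10  64] [271.14 171.77] [0.4941 0.181  0.0226] depth z 0.0225
gold [250 168   8   9  63] [253.33 172.1 ] [0.4976 0.1976 0.0226] depth z 0.0222
mid [0.4959 0.1893 0.0226] gap 0.01699222073548957 ang -101.71003146888411
collar [240 217   3   3   7] [241.   218.29]
collar [267 218   3   2   6] [268.  218.5]
[[179, 165, 232], [179, 173, 231], [178, 172, 233], [178, 168, 234], [179, 177, 228], [179, 166, 235], [1, 166, 233], [4, 161, 193], [169, 79, 129], [114, 107, 124], [113, 156, 129], [114, 139, 119], [126, 81, 88], [160, 26, 58]]
side proj [155.5 207.7]
side proj [152.6 203.1]
side gold [151 202   2   2   3] [151.3 202.3] [array([0.4969, 0.201 , 0.0231])]
side gold [153 207   5   3   9] [154.9 207.7] [array([0.4936, 0.1827, 0.022 ])]
```

```bash
python3 -c "
from h import *
plan([.4959,.1893,.078],77.5)"
```

```text
clock 10.35 pos [0.4941 0.199  0.1663] tool y at -102.83 tilt x,y [0.0001 0.    ] shift cm [0.39 0.9  8.83] turn z -0.33 q6 2.11
```

Emit:
drive_tool:
  motion:
    - [[0.1,0.3,0],[0,0,-0.3]]
    - [[0.2,0.3,0.3],[0,0,0]]
    - [[0.1,0.3,0.8],[0,0,0]]
    - [[0,0,1],[0,0,0]]
    - [[0,0,1],[0,0,0]]
    - [[0,0,1],[0,0,0]]
    - [[0,0,1],[0,0,0]]
    - [[0,0,1],[0,0,0]]
    - [[0,0,1],[0,0,0]]
    - [[0,0,1],[0,0,0]]
    - [[0,0,0.5],[0,0,0]]
    - [[0,0,0.2],[0,0,0]]
    - [[0,0,0],[0,0,0]]
    - [[0,0,0],[0,0,0]]

```text
clock: 11.75
position: [0.4963, 0.1894, 0.0786]
ee_rot: [-3.122, 0.345, -0.001]
ft_force: [-0.2, -0.8, -0.7]
gripper_width: 0.0242
finger_force: 5.9
```

```bash
python3 - <<'E'
from h import *
plan([.4959,.1893,.0779],77.5)
o=env.get_obs(); y=R.from_rotvec(o['ee_rot']).as_matrix()[:,1]; c=o['position']-[0,0,.0433]
im,d,K,W=snap('wrist'); im2,d2,K2,W2=snap('side')
np.savez('w4.npz',im=im,d=d,K=K,W=W);np.savez('s4.npz',im=im2,d=d2,K=K2,W=W2)
for s in(1,-1): print('tip',s,np.round(proj(K,W,c+s*.0085*y),1),np.round(proj(K2,W2,c+s*.0085*y),1))
for p in([.4941,.181,.0226],[.4976,.1976,.0226]): print('pad',np.round(proj(K,W,p),1),np.round(proj(K2,W2,p),1))
a=cv2.resize(im[180:240,222:282],(400,400),interpolation=cv2.INTER_CUBIC)
b=cv2.resize(im2[175:225,130:180],(400,400),interpolation=cv2.INTER_CUBIC)
save('w4',np.hstack([a,b]))
E
```

```text
clock 11.75 pos [0.4963 0.1894 0.0786] tool y at -102.6 tilt x,y [0.0006 0.0002] shift cm [-0.04  0.01  0.07] turn z -0.1 q6 2.09
tip 1 [265.2 216.5] [154.5 203.1]
tip -1 [239.  216.5] [151.7 198.4]
pad [264.8 209.8] [155.5 207.7]
pad [240.2 210.1] [152.6 203.1]
```

View pics/w4.png

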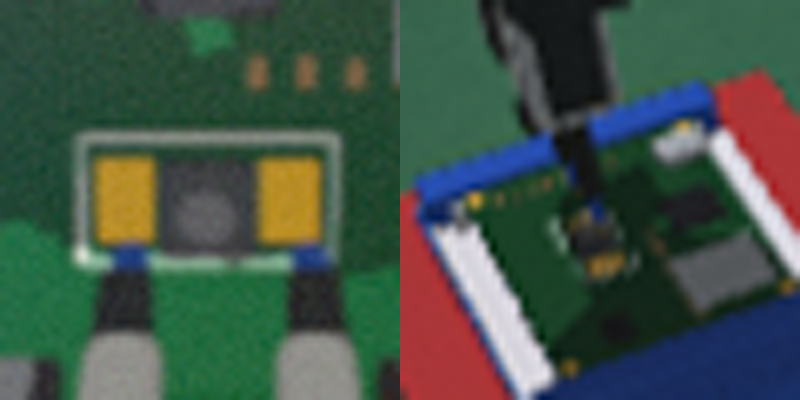

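The wrist crop shows the gold pads at about u 240.8 and 265.4, v 210. The pin collars sit at u 241.5 and 268.6, v 218.5. The pins appear about 1.3 mm towards tool +y of the pads, so I'll correct that and lower.

Emit:
drive_tool:
  motion:
    - [[-0.04,-0.12,0.2],[0,0,0]]
    - [[0,0,0.3],[0,0,0]]
    - [[0,0,0.2],[0,0,0]]
    - [[0,0,0],[0,0,0]]
    - [[0,0,0],[0,0,0]]
    - [[0,0,0],[0,0,0]]

```text
clock: 12.45
position: [0.496, 0.1905, 0.0713]
ee_rot: [-3.123, 0.345, -0.0]
ft_force: [0.5, -0.3, -0.6]
gripper_width: 0.024
finger_force: 5.9
```

```bash
cat >> h.py <<'E'
def ftavg(n=16):
    f=[]
    for i in range(n):
        f.append(np.r_[env.get_obs()['ft_force'],env.get_obs()['finger_force'],env.get_obs()['position']]); env.capture('side')
    f=np.array(f); print('mean',f.mean(0).round(4),'std',f.std(0).round(4))
E
python3 - <<'E'
from h import *
ftavg()
plan([.4959,.1893,.0644],77.5)
im,d,K,W=snap('wrist'); np.savez('w5.npz',im=im,d=d,K=K,W=W)
h=cv2.cvtColor(im,cv2.COLOR_RGB2HSV)
for nm,lo,hi in(('gold',(18,120,80),(35,255,255)),('blue',(105,110,40),(130,255,255))):
    m=cv2.inRange(h,lo,hi); m[:,:232]=0;m[:,280:]=0;m[:200]=0;m[226:]=0
    k,l,s,ce=cv2.connectedComponentsWithStats(m)
    for i in range(1,k):
        if s[i,4]>4: print(nm,s[i],ce[i].round(2))
a=cv2.resize(im[190:235,232:277],(500,500),interpolation=cv2.INTER_CUBIC); save('w5',a)
E
```

```text
mean [ 0.2003 -0.0199 -0.4653  5.9184  0.496   0.1905  0.0713] std [4.550e-01 3.366e-01 3.559e-01 2.000e-04 0.000e+00 0.000e+00 0.000e+00]
clock 13.25 pos [0.496  0.1905 0.0713] tool y at -102.6 tilt x,y [0.0001 0.    ] shift cm [0.02 0.12 0.69] turn z -0.1 q6 2.09
gold [237 206  10  14 113] [241.56 211.51]
gold [262 206  10  14 109] [266.3  211.59]
blue [239 217   5   4  15] [241.07 218.87]
blue [266 217   5   4  16] [268.06 218.81]
```

View pics/w5.png

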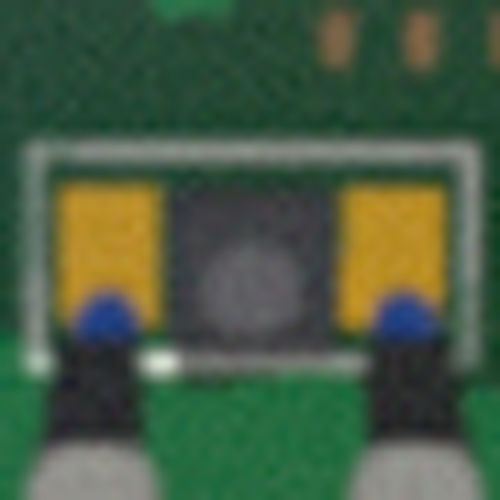

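The pins are now over the pads: the collars are at u 241 and 268, and the pads are centred at about 241.7 and 267.3. I'll make a 0.3 mm trim and descend slowly to about 1.5 mm of spring give.

Emit:
drive_tool:
  motion:
    - [[0,-0.03,0.1],[0,0,0]]
    - [[0,0,0.1],[0,0,0]]
    - [[0,0,0.1],[0,0,0]]
    - [[0,0,0.1],[0,0,0]]
    - [[0,0,0.1],[0,0,0]]
    - [[0,0,0.1],[0,0,0]]
    - [[0,0,0.1],[0,0,0]]
    - [[0,0,0],[0,0,0]]
    - [[0,0,0],[0,0,0]]
    - [[0,0,0],[0,0,0]]

```text
clock: 14.3
position: [0.4961, 0.1909, 0.0644]
ee_rot: [-3.123, 0.345, -0.0]
ft_force: [0.8, 0.4, 1.2]
gripper_width: 0.0237
finger_force: 5.9
```

```bash
python3 - <<'E'
from h import *
ftavg()
plan([.4959,.1893,.0644],77.5)
im,d,K,W=snap('wrist'); np.savez('w6.npz',im=im,d=d,K=K,W=W)
im2,_,K2,W2=snap('side')
a=cv2.resize(im[190:235,232:277],(400,400),interpolation=cv2.INTER_CUBIC)
b=cv2.resize(im2[180:220,135:175],(400,400),interpolation=cv2.INTER_CUBIC); save('w6',np.hstack([a,b]))
E
```

```text
mean [-0.0633 -0.1103  0.9787  5.8994  0.496   0.1908  0.0643] std [0.4611 0.5296 0.3059 0.0033 0.     0.     0.    ]
clock 15.1 pos [0.496  0.1908 0.0643] tool y at -102.61 tilt x,y [-0.0001  0.    ] shift cm [ 0.02  0.15 -0.01] turn z -0.11 q6 2.09
```

View pics/w6.png

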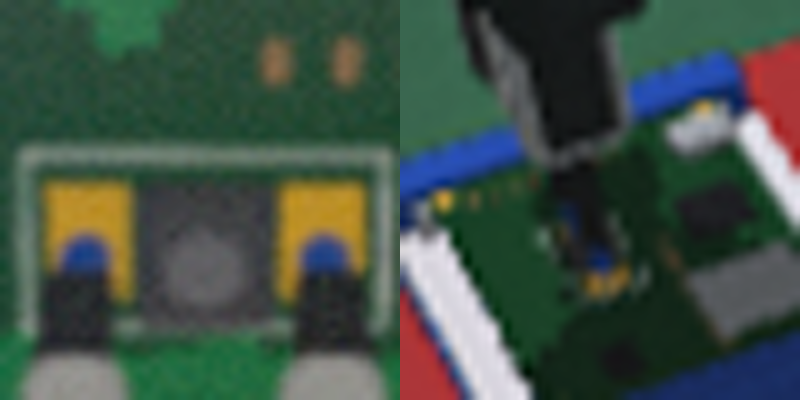

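Both collars sit centred over their pads: 86 against 89 on the left, and 325 against 322 on the right (crop px). The total push is about 1.4 N, or 0.7 N per pin. Now I hold still.

Emit:
drive_tool:
  motion:
    - [[0,0,0],[0,0,0]]
    - [[0,0,0],[0,0,0]]
    - [[0,0,0],[0,0,0]]
    - [[0,0,0],[0,0,0]]
    - [[0,0,0],[0,0,0]]
    - [[0,0,0],[0,0,0]]
    - [[0,0,0],[0,0,0]]
    - [[0,0,0],[0,0,0]]
    - [[0,0,0],[0,0,0]]
    - [[0,0,0],[0,0,0]]
    - [[0,0,0],[0,0,0]]
    - [[0,0,0],[0,0,0]]
    - [[0,0,0],[0,0,0]]
    - [[0,0,0],[0,0,0]]
    - [[0,0,0],[0,0,0]]
    - [[0,0,0],[0,0,0]]
    - [[0,0,0],[0,0,0]]
    - [[0,0,0],[0,0,0]]
    - [[0,0,0],[0,0,0]]
    - [[0,0,0],[0,0,0]]

```text
clock: 17.2
position: [0.496, 0.1908, 0.0643]
ee_rot: [-3.123, 0.345, -0.0]
ft_force: [0.0, 0.0, 0.9]
gripper_width: 0.0241
finger_force: 5.9
```

Emit:
drive_tool:
  motion:
    - [[0,0,0],[0,0,0]]
    - [[0,0,0],[0,0,0]]
    - [[0,0,0],[0,0,0]]
    - [[0,0,0],[0,0,0]]
    - [[0,0,0],[0,0,0]]
    - [[0,0,0],[0,0,0]]
    - [[0,0,0],[0,0,0]]
    - [[0,0,0],[0,0,0]]
    - [[0,0,0],[0,0,0]]
    - [[0,0,0],[0,0,0]]

```text
clock: 18.2
position: [0.496, 0.1908, 0.0643]
ee_rot: [-3.123, 0.345, 0.0]
ft_force: [-0.7, 0.0, 0.9]
gripper_width: 0.0239
finger_force: 5.9
```

```bash
python3 - <<'E'
from h import *
ftavg(8)
print(env.finish_job())
E
```

```text
mean [-0.3744  0.0491  1.072   5.9042  0.496   0.1908  0.0643] std [3.508e-01 5.340e-01 4.100e-01 1.000e-04 0.000e+00 0.000e+00 0.000e+00]
the job is handed in; nothing more can be done
None
```

I handed in the job with the white tweezers still held upright and squeezed, one pin on each inductor pad at about 0.7 N each, after more than three seconds still; the hand-in returned no verdict.

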